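# Clamp a split cork yoga block with a one-hand bar clamp and keep hold of the trigger

### The job

The freshly glued cork yoga block stands in two pieces between the jaws of the one-hand bar clamp: pump the clamp's trigger, squeezing it towards the pistol handle and letting it spring back, until the far jaw has come up to the block, pushed the seam shut and holds the pieces firmly against the head jaw. Go easy on the last squeeze so that the cork is not crushed, and finish while still holding the trigger squeezed, with nothing let go. Move the jaw and the cork by the trigger alone, never by pushing on them, and leave everything else on the cabinet where it is.

Things in the scene. Friction and masses are not known exactly. Their poses are not given: they have to be found in the camera images.
- handle (a point): Pistol handle of the bar clamp, black, standing straight up from the clamp's head (fixed to the cabinet). This point is the handle's middle at the height to take hold, 162 mm above the surface; the handle is 18 mm thick along x, 28 mm wide along y, ends 20 mm above this point and is free down to 34 mm below it, where the head begins. Axes: x level along the bar towards the far jaw; z up.
- trigger_paddle: Trigger: a black paddle 10 mm thick, 26 mm wide, standing up in front of the handle (its +x side), top edge 181 mm above the surface. It turns on a pin 42 mm above the surface; this origin lies on that pin, 26 mm to +x of the handle's middle. At handle height its front face is 43 mm from the handle's middle at rest (52 mm over handle and paddle together), 21 mm fully squeezed (30 mm together).
- trigger (a joint): Trigger angle: 0 at rest, 0.18 rad fully squeezed towards the handle. Its spring pushes back with 4 N (rest) to 7 N (squeezed) at handle height. A full squeeze pulls the far jaw in by about 12 mm, then the trigger must go right back to rest to take the next teeth; holding pawls let the jaw slip back at most 4 mm. When a light squeeze stalls short of the full stroke, the block is gripped.
- jaw_slide (a joint): How far the far jaw with its toothed steel bar has come in from wide open (m); range 0 to 0.08. The pad faces of the two jaws are 182 mm apart at 0 and that much less this value otherwise. The two cork pieces are 120 mm thick together, so they are shut and touched by both jaws at about 0.062; more than that presses in the soft pad.
- head_pad_face (a point): Centre of the face of the fixed rubber pad (40 mm wide, 50 mm high) of the head jaw, 37.5 mm above the surface; the same axes as the handle; the cork lies on its +x side.
- jaw_pad_face (a point): Centre of the face of the far jaw's soft rubber pad (40 mm wide, 50 mm high), 37.5 mm above the surface; faces the cork. The pad gives 1 mm for each 6 N. A trigger squeezed with 20 N at handle height ends with 12 to 25 N on the cork, with 40 N at 35 to 55 N; a firm hold is 8 N and more, and above 60 N the cork is crushed.
- jaw_pad: The same soft pad of the far jaw as a part; its origin lies on the surface, 206 mm behind the pad's face (towards the head).
- bar_jaw: The clamp's far jaw and its steel bar, 16 mm wide, which runs 86 to 106 mm above the surface from behind the head, over the cork, to the far jaw. Origin on the surface, 206 mm from the far pad's face towards the head (pad not pressed in).
- clamp: Head of the bar clamp with its bracket, fixed; origin on the surface under the trigger's pin; axes as the handle.
- rear_half: Half of the cork yoga block, standing on the cabinet next to the head jaw: 60 mm along x (clamp's bar), 228 mm along y, 75 mm high. Origin at the centre of its underside.
- front_half: The other half of the cork block, the same size, on the side of the far jaw, a few mm of open seam away from the rear half. Origin at the centre of its underside.
- dumbbell_handle: Chrome dumbbell handle, 350 mm long, 25 to 40 mm thick, lying along its x axis; not part of the job. Origin at the centre of its underside.
- collar_a: Black spring clip collar: 43 mm wire coil 22 mm high with two 60 mm grips along +x; lying flat; not part of the job. Origin at the centre of its underside.
- collar_b: Black spring clip collar like collar_a; not part of the job. Origin at the centre of its underside.
- collar_c: Black spring clip collar like collar_a; not part of the job. Origin at the centre of its underside.
- collar_d: Black spring clip collar like collar_a; not part of the job. Origin at the centre of its underside.
- grip_ring: Silicone hand-grip ring, 86 mm outside, 22 mm high, lying flat; not part of the job. Origin at the centre of its underside.
- canister: Closed steel canister, 102 mm across, 157 mm high, upright; not part of the job. Origin at the centre of its underside.
- glue_bottle: White glue bottle with a nozzle, 54 mm across, 141 mm high, upright; not part of the job. Origin at the centre of its underside.
Mind the look-alikes: they are no part of the job. What is shaped like the rear_half but red or turquoise is not meant.

How it is judged (in metres and radians):
On the way, in this order (a step that is already met when the one before it is completed fails the run):
1. The trigger is squeezed with the fingers (value of joint trigger above 0.08 rad and contact force between the fingers and trigger_paddle above 2 N), for 0.05 s.
2. By pumping, the far jaw's pad has come up to the block (contact force between jaw_pad and front_half above 4 N), for 0.2 s.
At the end, for the whole second after the job is handed in: Fingers still on the squeezed trigger (over 3 N), far pad on the block with 8 to 60 N, block on the head jaw with over 6 N, seam shut within 1.5 mm, both pieces parallel (0.03 rad), flat on the cabinet, at rest (contact force between jaw_pad and front_half between 8 and 60 N and contact force between rear_half and clamp above 6 N and contact force between the fingers and trigger_paddle above 3 N and value of joint jaw_slide above 0.0615 m and x of front_half in the frame of rear_half between 0.057 and 0.0615 m and angle between the x axis of front_half and the x axis of rear_half, either way round below 0.03 rad and height (world z) of each of front_half, rear_half below 0.004 m and angle between each of front_half, rear_half's own z axis and vertical below 0.04 rad and linear speed of each of front_half, rear_half below 0.01 m/s); the arm keeps its last pose, push and grip.
It fails at once if The cork is crushed (more than 60 N at the far jaw's pad) (contact force between jaw_pad and front_half above 60 N).
It fails at once if The robot pushes on the cork, the far jaw or the bar itself (contact force between any of the fingers, the arm and bar_jaw above 3 N or contact force between any of the fingers, the arm and front_half above 3 N or contact force between any of the fingers, the arm and rear_half above 3 N).
It fails at once if Something else on the cabinet is moved (20 mm) or tipped (distance of any of dumbbell_handle, collar_a, collar_b, collar_c, collar_d, grip_ring, canister, glue_bottle from where it was at the start of the episode above 0.02 m or angle between any of canister, glue_bottle's own z axis and vertical above 0.3 rad).
It also fails if it takes over 43 s, if anything falls off the work surface, if the arm or the gripper's body presses on something with over 40 N, if the wrist force passes 120 N, or if a joint passes its speed limit or range.

### The arm

A 7-joint arm with a two-finger parallel gripper is mounted at the origin on the work surface. World frame = base frame: x ahead of the robot, y to its left, z up, the work surface at z = 0. Lengths are in mm, angles in degrees, forces in N, time in s.
With the tool pointing down it reaches from about 350 to 900 mm from the base axis. Payload 19.9 kg.
Tool frame: the origin (TCP) lies midway between the tips of the shut fingers; the grasp point (between the pads) lies 19 mm behind it (env.grasp_offset is the distance from the TCP to the grasp point, in mm); x points along the fingers, y is the direction in which the jaws open and shut, and the axes are right-handed (so a half turn about x gives the same grasp; the last joint's range is limited). The gripper opens to 85 mm and grips with 20 to 120 N. Pads are 22 mm wide; open, the fingers measure 114 mm over their backs; the gripper's body (76 mm by 85 mm) begins 54 mm behind the grasp point. The pads swing forward as they close: fully open they stand 13 mm farther back than shut.
Start: joints at [67.351, 23.915, -0.59, 92.452, 0.269, 63.638, -3.037], TCP at [216.532, -586.269, 193.66] pointing down, gripper open.
Joint ranges: [-161.28, 161.28], [-22.2, 115.67], [-73.04, 71.86], [3.21, 147.25], [-68.34, 248.33], [10.77, 114.83], [-161.83, 161.83]. Speed limits (degrees/s): [108.29, 108.29, 136.94, 136.94, 172.46, 172.46, 172.46].

### API

Orientations are given as a 3x3 rotation matrix whose columns are the frame's x, y, z axes.
In Python, from station import env gives the robot as it stands.
- The arm moves only by the tool apply_moves, never from a script. Its argument "steps" is a list of rows, each a list of 2 entries, a list of its own where there are three numbers: the shift along the tool's x, y, z in units of 60 mm (1.0 is 60 mm), then the turn, a rotation vector about the tool's x, y, z in units of 6 degrees (1.0 is 6 degrees). In form: [[[x, y, z], [wx, wy, wz]], ...]. A call has 1 to 10 rows; each row is the pose to reach, as a shift and turn from the pose commanded when the call began, along the tool's axes at that moment; what a row does not reach only later rows make up. A row lasts 1/8 s, in which the tool goes at most 62.5 mm and 10.7 degrees, less where a joint would pass 70% of its speed; a pose out of reach is approached as far as the arm can. A call with a gripper value outside its range is refused whole. "gripper" is the finger opening in mm, from 0 to 85.4, set as the call begins (left out, the last holds). The fingers move at their own pace and stop on an object; the grip force is fixed at half the most. Time passes only in rows, so rows that repeat a pose let the fingers close. It gives the time, the measured TCP pose, the force and the opening at its end, in the units of the state.
- env.read_state(): the state, without advancing time (a new reading comes with each control period).
- env.capture(name): name is "scene" or "side" or "wrist"; returns a dict with "img" (400x640x3 uint8, blue, green, red), "camera_matrix" (3x3 intrinsics, pixels), "distortion" ([k1, k2, p1, p2, k3] as OpenCV has them; the pictures are not rectified), "world_from_camera" (4x4, takes a point from camera to world coordinates). Camera axes: x right, y up, looking along -z (the intrinsics and any distortion apply to the point x, -y, -z); pixel columns grow to the right and rows downward; lengths in mm; the calibration is good to about 2 mm. A picture is of the moment at which its call begins. There is no depth.
- env.job_done(): hands the job in, once; it reports no verdict.
The state is a dict: "time_s": time; "joints": joint angles; "joint_vel": joint speeds; "joint_efforts": joint torques, N m; "ee_pos": TCP position; "ee_rot": TCP orientation; "ft_force": force on the tool from outside, world axes, zero at the start; "ft_torque": the same for the moment, N m; "gripper_width": opening from 0.0 (shut) to 1.0 (fully open).
Only numpy, scipy, OpenCV 4.12 (cv2) and the standard library are available. Lean on these libraries where they do the work, as an engineer would, in place of code of your own. Each camera call takes 0.05 s, during which the arm holds its last target.

## Working session

There is one attempt and no reset: what is moved stays moved. The work goes in short steps, Python scripts to look and compute and a tool call to move; the robot and the scene stay as the last step left them, time stands still between calls to the robot, and variables do not carry over. Pictures are saved under pics/ and viewed, and the job is handed in when it is done.

Besides the shell and the picture viewer there is one more tool, called after "Emit:" as name(argument=value, ...), one argument or row to a line, values as JSON. apply_moves: Moves the arm, as the interface text tells. Its arguments: {"type":"object","properties":{"steps":{"type":"array","items":{"type":"array"}},"gripper":{"type":"number"}},"required":["steps"]}

```bash
mkdir -p pics; ls
python3 - <<'E'
from station import env
import cv2
s=env.read_state();print(s)
for n in ["scene","side","wrist"]:
    c=env.capture(n);cv2.imwrite(f"pics/{n}0.png",c["img"]);print(n,c["camera_matrix"],c["distortion"],c["world_from_camera"].round(3) if hasattr(c["world_from_camera"],'round') else c["world_from_camera"])
print(env.grasp_offset)
E
```

```text
pics
{'time_s': 0.0, 'joints': array([67.35169492, 23.95046123, -0.59168134, 92.48662532,  0.26848297,
       63.63694452, -3.03783613]), 'joint_vel': array([-0.02620373, -0.06396548,  0.04222052, -0.03556195, -0.06988095,
       -0.04816138, -0.06174245]), 'joint_efforts': array([-9.19160484e-04, -8.64454007e+01,  6.78191353e-01, -4.34907424e+01,
        1.89499359e-02,  7.49635772e-03, -1.05663267e-05]), 'ee_pos': array([ 216.3978687 , -585.91283822,  193.02571732]), 'ee_rot': array([[-5.05246975e-04,  3.46456243e-01, -9.38065998e-01],
       [ 1.16292734e-03, -9.38065280e-01, -3.46456604e-01],
       [-9.99999196e-01, -1.26594875e-03,  7.10512073e-05]]), 'ft_force': array([0.51697741, 0.15832282, 0.47992767]), 'ft_torque': array([-0.01810591, -0.00789898, -0.00685181]), 'gripper_width': 1.002691010283206}
scene [[475.98410301   0.         315.00218918]
 [  0.         475.98410301 194.83275771]
 [  0.           0.           1.        ]] [-0.0259236  0.         0.         0.         0.       ] [[ 3.17000e-01 -5.39000e-01  7.81000e-01  1.57521e+03]
 [ 9.48000e-01  1.75000e-01 -2.6400
[... 291 characters left out ...]
      0.         0.        ] [[-9.950000e-01  5.500000e-02 -8.800000e-02  3.325430e+02]
 [-1.030000e-01 -5.610000e-01  8.210000e-01  1.128781e+03]
 [-4.000000e-03  8.260000e-01  5.640000e-01  9.211650e+02]
 [ 0.000000e+00  0.000000e+00  0.000000e+00  1.000000e+00]]
wrist [[323.10004493   0.         321.8107649 ]
 [  0.         323.10004493 197.25072998]
 [  0.           0.           1.        ]] [-0.04357204  0.          0.          0.          0.        ] [[ 3.47000e-01  8.95000e-01  2.79000e-01  2.87952e+02]
 [-9.38000e-01  3.31000e-01  1.03000e-01 -5.58637e+02]
 [-0.00000e+00 -2.98000e-01  9.55000e-01  3.73002e+02]
 [ 0.00000e+00  0.00000e+00  0.00000e+00  1.00000e+00]]
18.700000000000003
```

View pics/scene0.png

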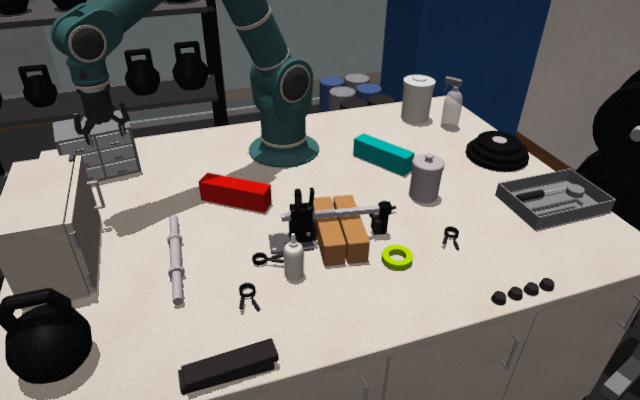

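View pics/side0.png

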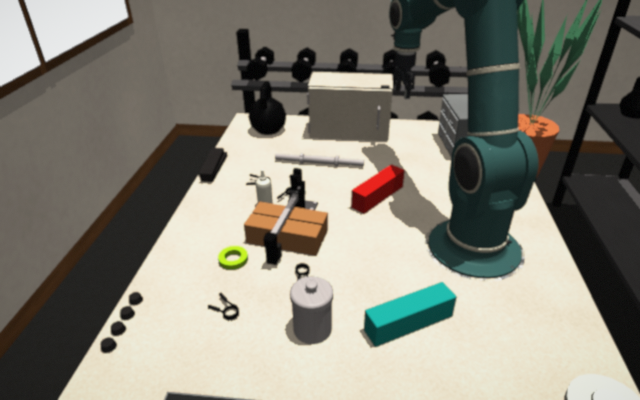

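View pics/wrist0.png

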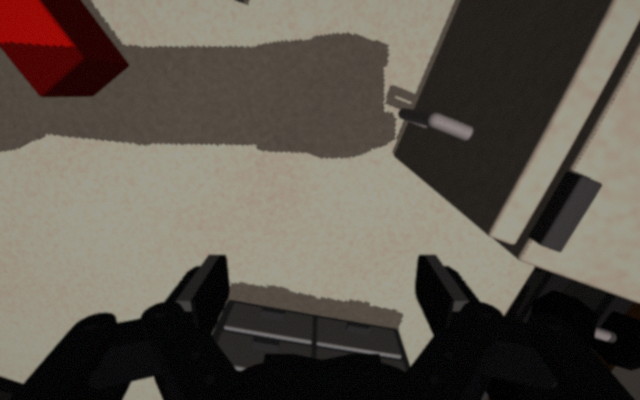

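The clamp with the cork halves is at scene (335,228) and side (287,225). The red (235,192) and turquoise (383,153) blocks are look-alikes. The handle and trigger are the two black posts at scene (298,203) and side (297,185). I'll enlarge both views.

Run:
```python
import cv2
a=cv2.imread("pics/scene0.png")[170:290,240:420];b=cv2.imread("pics/side0.png")[155:275,220:350]
import numpy as np
f=lambda i,g: np.clip(255*(i/255.)**g,0,255).astype('uint8')
cv2.imwrite("pics/sc_crop.png",f(cv2.resize(a,None,fx=4.4,fy=4.4,interpolation=cv2.INTER_CUBIC),.5))
cv2.imwrite("pics/si_crop.png",f(cv2.resize(b,None,fx=5,fy=5,interpolation=cv2.INTER_CUBIC),.5))
```

```text
(no output)
```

View pics/sc_crop.png

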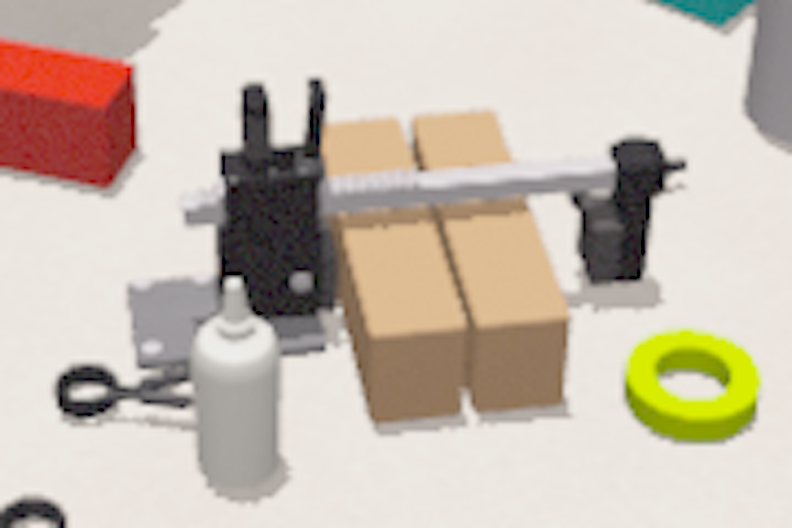

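View pics/si_crop.png

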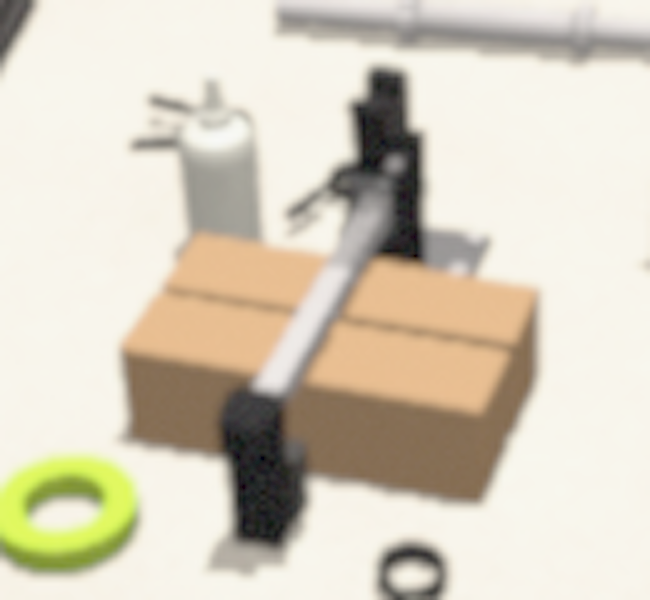

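```bash
cat > h.py <<'E'
import numpy as np,cv2
from scipy.optimize import least_squares
def ray(c,p):
    K=np.array(c["camera_matrix"]);d=np.array(c["distortion"]);T=np.array(c["world_from_camera"])
    u=cv2.undistortPoints(np.array([[p]],float),K,d)[0,0]
    v=T[:3,:3]@np.array([u[0],-u[1],-1]);return T[:3,3],v/np.linalg.norm(v)
def tri(rs):
    A=sum(np.eye(3)-np.outer(v,v) for o,v in rs);b=sum((np.eye(3)-np.outer(v,v))@o for o,v in rs)
    X=np.linalg.solve(A,b);return X,[np.linalg.norm(np.cross(X-o,v)) for o,v in rs]
def plane(r,z): o,v=r;return o+v*(z-o[2])/v[2]
def proj(c,X):
    K=np.array(c["camera_matrix"]);d=np.array(c["distortion"]);T=np.linalg.inv(np.array(c["world_from_camera"]))
    q=(T@np.c_[np.atleast_2d(X),np.ones(len(np.atleast_2d(X)))].T)[:3].T*[1,-1,-1]
    return cv2.projectPoints(q,np.zeros(3),np.zeros(3),K,d)[0][:,0]
E
python3 - <<'E'
from station import env
from h import *
cs,cd=env.capture("scene"),env.capture("side")
S=lambda x,y:ray(cs,(x/4.4+240-.4,y/4.4+170-.4))
D=lambda x,y:ray(cd,(x/5+220-.4,y/5+155-.4))
print("handle top",tri([S(256,90),D(387,73)]), plane(S(256,90),182),plane(D(387,73),182))
print("trig top",tri([S(317,84),D(373,104)]),plane(S(317,84),181),plane(D(373,104),181))
for n,s,d in [("rear+y?",(402,119),(0,0)),("c",(370,333),(200,234)),("d",(567,318),(125,352)),("e",(495,112),(487,413))]:
    print(n,plane(S(*s),75), plane(D(*d),75) if d[0] else '', tri([S(*s),D(*d)]) if d[0] else '')
print("rear far corner side",plane(D(540,290),75))
print("seam",plane(D(515,345),75),plane(D(165,291),75))
E
```

```text
handle top (array([ 547.39572527, -102.97865405,  178.35254947]), [np.float64(0.4331951066377841), np.float64(0.4331951066377605)]) [ 551.95509209 -104.59002251  182.        ] [546.5154622  -96.26120919 182.        ]
trig top (array([550.80275519, -65.1937448 , 177.97437349]), [np.float64(0.4474126027673257), np.float64(0.44741260276752176)]) [555.77043685 -66.51657961 181.        ] [549.72725411 -61.00153109 181.        ]
rear+y? [464.50947366  25.35365201  75.        ]  
c [671.09576933 -70.52900992  75.        ] [665.69884666 -64.98521578  75.        ] (array([667.12795493, -69.29394221,  71.69699939]), [np.float64(0.27741853518854176), np.float64(0.2774185351885365)])
d [695.13569795  47.91492819  75.        ] [683.3971825   59.83295254  75.        ] (array([686.71068927,  51.5851158 ,  67.86424088]), [np.float64(0.6854412209122561), np.float64(0.6854412209120097)])
e [476.4270962   89.72857896  75.        ] [463.64029578  95.56128349  75.        ] (array([465.90496781,  92.31105261,  69.7936141 ]), [np.float64(2.5918822044210486), np.float64(2.591882204421209)])
rear far corner side [445.06603207 -25.92699033  75.        ]
seam [454.46618291  30.60739541  75.        ] [673.80907843  -2.5698979   75.        ]
```

```bash
cat >> h.py <<'E'
def tool(env,target,Rt=None):
    s=env.read_state();R=s["ee_rot"];sh=R.T@(np.array(target)-s["ee_pos"])/60
    from scipy.spatial.transform import Rotation as Q
    w=Q.from_matrix(R.T@Rt).as_rotvec(degrees=True)/6 if Rt is not None else np.zeros(3)
    return sh.round(3),w.round(3)
def Rdown(yaw): # tool y at angle yaw
    y=np.array([np.cos(np.radians(yaw)),np.sin(np.radians(yaw)),0]);x=np.array([0,0,-1.]);return np.c_[x,y,np.cross(x,y)]
E
python3 - <<'E'
from station import env
from h import *
for t in [(216.5,-586,340),(560,-60,340)]: print(tool(env,t,Rdown(-100)))
E
```

```text
(array([-2.444e+00, -3.000e-03, -1.000e-03]), array([5.045e+00, 2.000e-03, 6.000e-03]))
(array([-2.441, -6.244, -8.409]), array([5.045e+00, 2.000e-03, 6.000e-03]))
```

Emit:
apply_moves(
  steps=[
    [[-1.2,0,0],[0,0,0]],
    [[-2.44,-0.3,-0.4],[0.5,0,0]],
    [[-2.44,-0.95,-1.28],[1,0,0]],
    [[-2.44,-1.5,-2.05],[1.5,0,0]],
    [[-2.44,-2.1,-2.85],[2,0,0]],
    [[-2.44,-2.7,-3.65],[2.5,0,0]],
    [[-2.44,-3.3,-4.45],[3,0,0]],
    [[-2.44,-3.9,-5.25],[3.5,0,0]],
    [[-2.44,-4.5,-6.05],[4,0,0]],
    [[-2.44,-5.1,-6.85],[4.5,0,0]],
  ],
)

```text
time_s: 1.5
ee_pos: [496.8, -155.1, 340.2]
ee_rot: [[0.0, -0.119, -0.993], [-0.0, -0.993, 0.119], [-1.0, 0.0, -0.0]]
ft_force: [0.8, -0.3, 0.8]
gripper_width: 0.998
```

Run:
```python
from station import env
from h import *
s=env.read_state();print(s["time_s"],s["ee_pos"],s["joints"])
print(tool(env,(555,-60,340),Rdown(-100)))
```

```text
1.5 [ 496.75985046 -155.07866141  340.23468706] [ 31.08234553   7.73310953 -19.14940719  94.98546109   2.59808094
  77.70225586 -85.29967404]
(array([ 0.004, -1.689, -0.775]), array([ 0.526, -0.002, -0.002]))
```

Emit:
apply_moves(
  steps=[
    [[0,-0.8,-0.4],[0.25,0,0]],
    [[0,-1.4,-0.7],[0.5,0,0]],
    [[0,-1.7,-0.78],[0.53,0,0]],
    [[0,-1.7,-0.78],[0.53,0,0]],
  ],
)

```text
time_s: 2.0
ee_pos: [554.7, -59.7, 339.8]
ee_rot: [[-0.0, -0.17, -0.985], [0.001, -0.985, 0.17], [-1.0, -0.0, 0.001]]
ft_force: [0.1, -1.1, -0.2]
gripper_width: 1.006
```

Run:
```python
from station import env
from h import *
import pickle
s=env.read_state();print(s["time_s"],s["ee_pos"],s["joints"])
c=env.capture("wrist");pickle.dump(c,open("w1.pkl","wb"))
f=lambda i,g: np.clip(255*(i/255.)**g,0,255).astype('uint8')
cv2.imwrite("pics/w1.png",f(c["img"],.55))
```

```text
2.0 [554.70952679 -59.69067037 339.83150145] [  22.38474015   12.42263312  -23.23886      89.95663098    4.9324314
   78.66640055 -101.11402221]
```

View pics/w1.png

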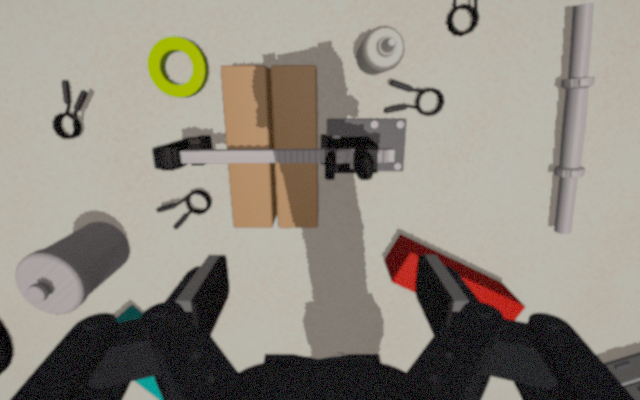

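The picture shows the bar level along row 156, so the yaw matches. The handle is near (367,157) and the trigger near (330,157). I'll take a second, closer view.

Run:
```python
from station import env
from h import *
print(tool(env,(550,-85,250),Rdown(-100)))
```

```text
(array([1.498, 0.405, 0.003]), array([ 0.022,  0.004, -0.001]))
```

Emit:
apply_moves(
  steps=[
    [[0.8,0.2,0],[0,0,0]],
    [[1.5,0.4,0],[0,0,0]],
    [[1.5,0.4,0],[0,0,0]],
    [[1.5,0.4,0],[0,0,0]],
  ],
)

```text
time_s: 2.55
ee_pos: [551.0, -84.8, 252.0]
ee_rot: [[0.002, -0.173, -0.985], [-0.0, -0.985, 0.173], [-1.0, -0.0, -0.002]]
ft_force: [0.3, 0.1, 0.3]
gripper_width: 0.997
```

Run:
```python
from station import env
from h import *
import pickle
s=env.read_state();print(s["time_s"],s["ee_pos"],s["joints"])
c=env.capture("wrist");pickle.dump(c,open("w2.pkl","wb"))
f=lambda i,g: np.clip(255*(i/255.)**g,0,255).astype('uint8')
cv2.imwrite("pics/w2.png",f(c["img"],.5))
a=pickle.load(open("w1.pkl","rb"))["img"][110:200,300:420]
cv2.imwrite("pics/w1c.png",f(cv2.resize(a,None,fx=6,fy=6,interpolation=cv2.INTER_CUBIC),.4))
a=c["img"][80:230,220:420]
cv2.imwrite("pics/w2c.png",f(cv2.resize(a,None,fx=4,fy=4,interpolation=cv2.INTER_CUBIC),.4))
```

```text
2.55 [551.04246242 -84.78734811 251.96646018] [ 24.0002552   15.26524577 -22.21496727  97.69901632   6.16424449
  68.12939909 -99.73182096]
```

View pics/w1c.png

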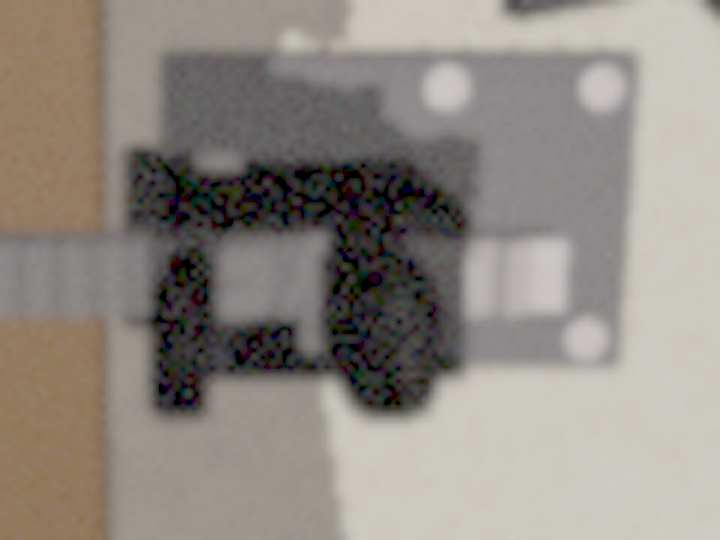

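View pics/w2.png

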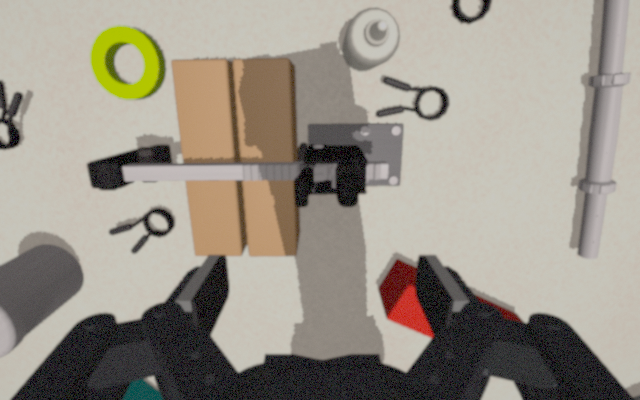

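View pics/w2c.png

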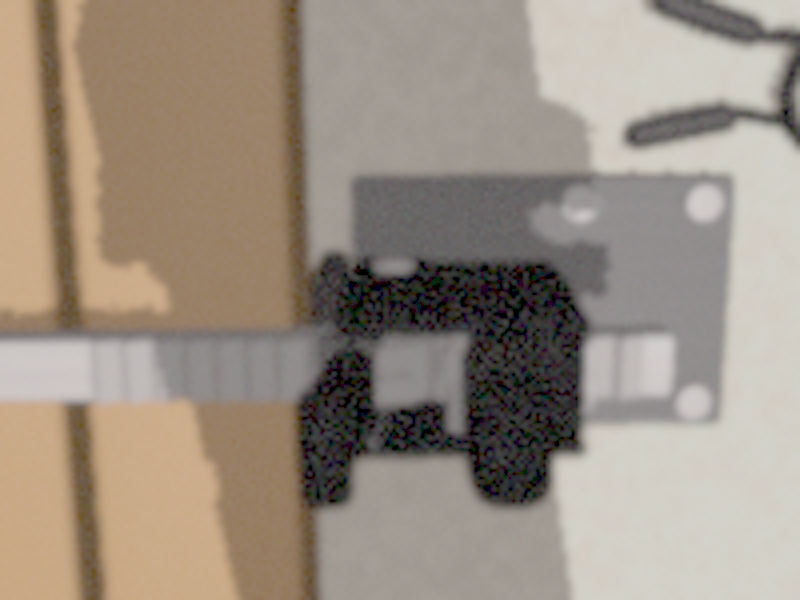

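Run:
```python
from h import *
import pickle
c1=pickle.load(open("w1.pkl","rb"));c2=pickle.load(open("w2.pkl","rb"))
A=lambda x,y:ray(c1,(x/6+300-.4,y/6+110-.4));B=lambda x,y:ray(c2,(x/4+220-.4,y/4+80-.4))
for n,a,b,z in [("h bottom edge",(387,412),(510,502),182),("t bottom edge",(181,410),(327,502),181),("h c",(387,331),(510,431),182),("t c",(181,336),(327,436),181)]:
    print(n,tri([A(*a),B(*b)]),plane(A(*a),z),plane(B(*b),z))
# bar & cork
for p in [(195,255),(243,255),(249,255),(296,255),(173,60),(233,60),(293,60)]: print(p,plane(ray(c2,p),75).round(1))
for p in [(125,172),(385,172)]: print(p,plane(ray(c2,p),106).round(1))
for p in [(185,156),(392,156)]: print(p,plane(ray(c1,p),106).round(1))
for p in [(180,158)]: print("padface?",p,plane(ray(c2,p),62).round(1))
```

```text
h bottom edge (array([ 538.49380608, -102.6625936 ,  179.150846  ]), [np.float64(0.17377173490451675), np.float64(0.17377173490449507)]) [ 539.37840593 -102.27146703  182.        ] [ 539.35377152 -102.72266444  182.        ]
t bottom edge (array([546.07563815, -65.97174791, 182.60798884]), [np.float64(0.08869697465350004), np.float64(0.08869697465354795)]) [545.75290306 -65.89687418 181.        ] [545.48378372 -65.82035528 181.        ]
h c (array([ 552.1583763 , -105.09732984,  174.31802132]), [np.float64(0.18786368115524163), np.float64(0.18786368115515667)]) [ 554.02434445 -104.2218916   182.        ] [ 554.21238376 -104.97145051  182.        ]
t c (array([558.29706765, -68.06963341, 177.26935478]), [np.float64(0.023767064776518843), np.float64(0.023767064776449107)]) [559.09774608 -68.09606318 181.        ] [559.26339538 -68.49944983 181.        ]
(195, 255) [470.4  89.1  75. ]
(243, 255) [460.4  30.3  75. ]
(249, 255) [459.2  23.   75. ]
(296, 255) [449.4 -34.   75. ]
(173, 60) [690.5  48.5  75. ]
(233, 60) [678.8 -13.2  75. ]
(293, 60) [667.7 -74.2  75. ]
(125, 172) [589.3 118.8 106. ]
(385, 172) [ 542.  -148.6  106. ]
(185, 156) [588.2 116.  106. ]
(392, 156) [ 542.3 -148.8  106. ]
padface? (180, 158) [588.6  77.3  62. ]
```

Heights agree (182 and 181 mm expected, 174–183 triangulated). The clamp axis is at yaw 80° and the handle middle is about (552.5, −104). Next I'll descend with the fingers straddling handle and trigger, fully open, then pull with the arm so the wrist sensor reads the trigger force.

Run:
```python
from station import env
from h import *
print(tool(env,(555.1,-89.2,138),Rdown(-100)))
```

```text
(array([ 1.903,  0.066, -0.072]), array([ 0.016, -0.025,  0.001]))
```

Emit:
apply_moves(
  steps=[
    [[0,0.07,-0.07],[0,0,0]],
    [[0.6,0.07,-0.07],[0,0,0]],
    [[1.1,0.07,-0.07],[0,0,0]],
    [[1.6,0.07,-0.07],[0,0,0]],
    [[1.88,0.07,-0.07],[0,0,0]],
    [[1.88,0.07,-0.07],[0,0,0]],
  ],
)

```text
time_s: 3.35
ee_pos: [553.8, -89.5, 137.1]
ee_rot: [[-0.001, -0.172, -0.985], [0.0, -0.985, 0.172], [-1.0, -0.0, 0.001]]
ft_force: [-0.1, -0.1, 0.4]
gripper_width: 1.001
```

```bash
cat > look.py <<'E'
import sys
from station import env
from h import *
n=sys.argv[1]
f=lambda i,g: np.clip(255*(i/255.)**g,0,255).astype('uint8')
s=env.read_state();print(s["time_s"],s["ee_pos"].round(1),s["ft_force"].round(2),s["gripper_width"])
u=np.array([.1736,.9848]);H=np.array([552.5,-104]);print("c along",u@(s["ee_pos"][:2]-H),"F along u",u@s["ft_force"][:2])
a=env.capture("side")["img"][145:275,220:350];b=env.capture("scene")["img"][160:260,265:420]
a=cv2.resize(a,(600,600),interpolation=cv2.INTER_CUBIC);b=cv2.resize(b,None,fx=5,fy=5,interpolation=cv2.INTER_CUBIC)
cv2.imwrite(f"pics/{n}_side.png",f(a,.5));cv2.imwrite(f"pics/{n}_scene.png",f(b,.5))
E
python3 look.py d1
```

```text
3.35 [553.8 -89.5 137.1] [-0.07 -0.05  0.44] 1.0011653144386914
c along 14.497247531012249 F along u -0.06557244783109242
```

View pics/d1_scene.png

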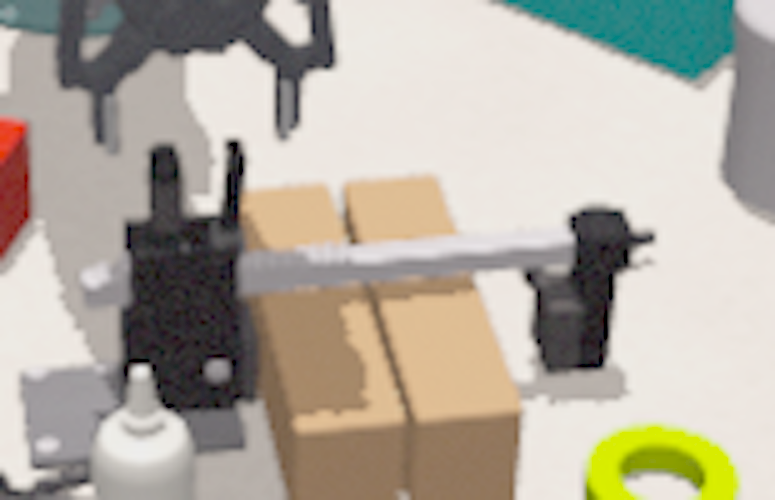

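View pics/d1_side.png

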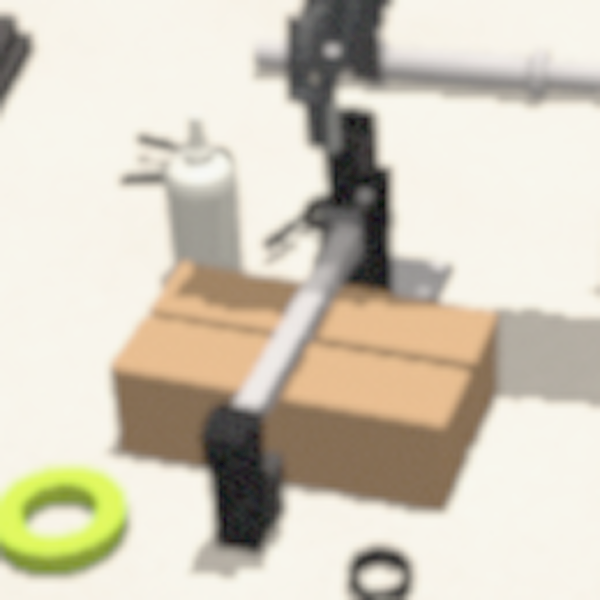

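Run:
```python
from station import env
from h import *
s=env.read_state();print(s["time_s"],s["ee_pos"]);P=s["ee_pos"];R=s["ee_rot"]
pts=np.array([P,P+R[:,1]*42,P-R[:,1]*42,P-R[:,0]*13-R[:,1]*42, [552.5,-104,182],P-R[:,0]*13+R[:,1]*42])
c=env.capture("scene");q=proj(c,pts);print((q-[265,160])*5)
c=env.capture("side");q=proj(c,pts);print((q-[220,145])*600/130)
cv2.imwrite("pics/w3.png",np.clip(255*(env.capture("wrist")["img"]/255.)**.5,0,255).astype('uint8'))
cv2.imwrite("pics/s3.png",cv2.resize(env.capture("scene")["img"][130:280,200:440],None,fx=3.2,fy=3.2))
print(env.read_state()["ee_pos"])
```

```text
3.45 [554.49642495 -89.5903003  138.3957303 ]
[[192.50793909 213.79545225]
 [116.50462658 220.04544891]
 [267.90896076 207.59314745]
 [268.14402599 188.26099063]
 [165.24951178 150.62093926]
 [115.88307226 200.62784743]]
[[344.60080554 171.66417012]
 [364.19426203 140.28443196]
 [324.09204501 204.50926935]
 [323.22394726 187.96736349]
 [348.28389902 105.35472624]
 [363.56269076 124.16738457]]
[554.25477111 -89.6021699  138.16258313]
```

View pics/w3.png

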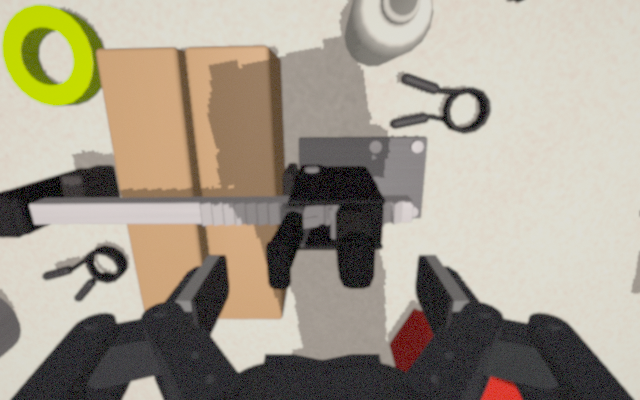

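View pics/s3.png

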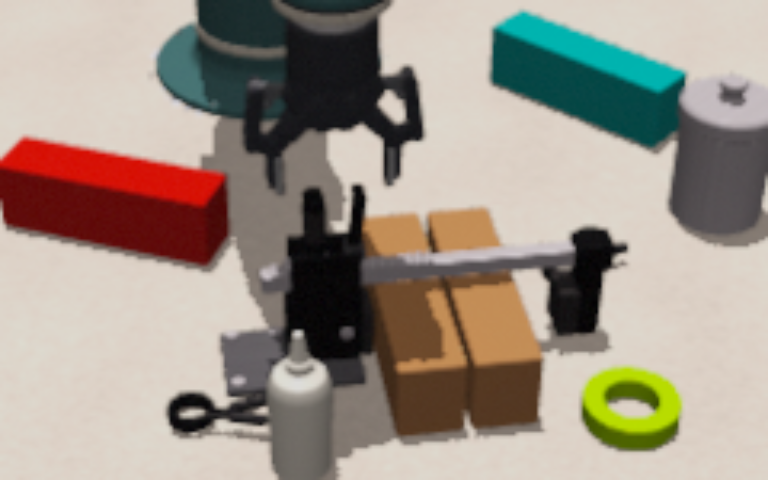

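Run:
```python
from station import env
from h import *
c=env.capture("scene");d=env.capture("side")
S=lambda x,y:ray(c,(x/5+265-.4,y/5+160-.4));D=lambda x,y:ray(d,(x*130/600+220-.4,y*130/600+145-.4))
print(tri([S(286,136),D(318,145)]))
```

```text
(array([564.41247743, -41.45927822, 188.71082341]), [np.float64(1.3790068844147392), np.float64(1.3790068844146213)])
```

Run:
```python
from station import env
from h import *
s=env.read_state();P=s["ee_pos"];R=s["ee_rot"]
c=env.capture("wrist")
for k in [0,13,25,40,50,60]: print(k,proj(c,np.array([P-R[:,0]*k-R[:,1]*42.5,P-R[:,0]*k+R[:,1]*42.5])).round(0).tolist())
```

```text
0 [[253.0, 229.0], [394.0, 229.0]]
13 [[248.0, 238.0], [399.0, 238.0]]
25 [[244.0, 247.0], [404.0, 247.0]]
40 [[236.0, 261.0], [411.0, 261.0]]
50 [[231.0, 272.0], [417.0, 272.0]]
60 [[225.0, 284.0], [424.0, 284.0]]
```

Run:
```python
import cv2
a=cv2.imread("pics/w3.png")[230:340,160:480]
cv2.imwrite("pics/w3c.png",cv2.resize(a,None,fx=2.5,fy=2.5,interpolation=cv2.INTER_CUBIC))
```

```text
(no output)
```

View pics/w3c.png

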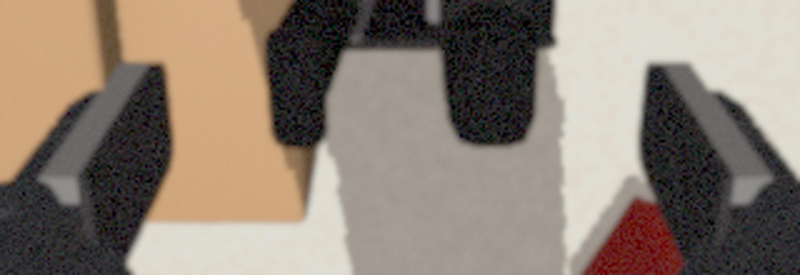

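All three cameras put the open fingertips at about z = 189, although the reported TCP is at z = 138. That is some 38 mm higher than the stated geometry implies. I'll check this with a projection, then lower in small, force-watched steps.

Emit:
apply_moves(
  steps=[
    [[0.25,0,0],[0,0,0]],
    [[0.5,0,0],[0,0,0]],
    [[0.5,0,0],[0,0,0]],
  ],
)

```text
time_s: 4.18
ee_pos: [552.7, -89.3, 105.5]
ee_rot: [[-0.003, -0.172, -0.985], [0.001, -0.985, 0.172], [-1.0, -0.0, 0.003]]
ft_force: [0.1, -0.1, -0.3]
gripper_width: 1.0
```

```bash
python3 look.py d2
python3 - <<'E'
from station import env
from h import *
s=env.read_state();P=s["ee_pos"];R=s["ee_rot"]
c=env.capture("wrist");im=np.clip(255*(c["img"]/255.)**.5,0,255).astype('uint8');cv2.imwrite("pics/w4.png",im)
for k in [0,13,25,40,50,60]: print(k,proj(c,np.array([P-R[:,0]*k-R[:,1]*42.5-R[:,2]*11,P-R[:,0]*k+R[:,1]*42.5-R[:,2]*11])).round(0).tolist())
E
```

```text
4.175 [552.7 -89.3 105.5] [ 0.14 -0.05 -0.32] 0.9996635531963232
c along 14.474094493654375 F along u -0.025667332826196664
0 [[252.0, 212.0], [395.0, 212.0]]
13 [[247.0, 220.0], [400.0, 220.0]]
25 [[242.0, 228.0], [406.0, 228.0]]
40 [[235.0, 240.0], [413.0, 240.0]]
50 [[229.0, 250.0], [420.0, 250.0]]
60 [[222.0, 261.0], [426.0, 261.0]]
```

View pics/d2_scene.png

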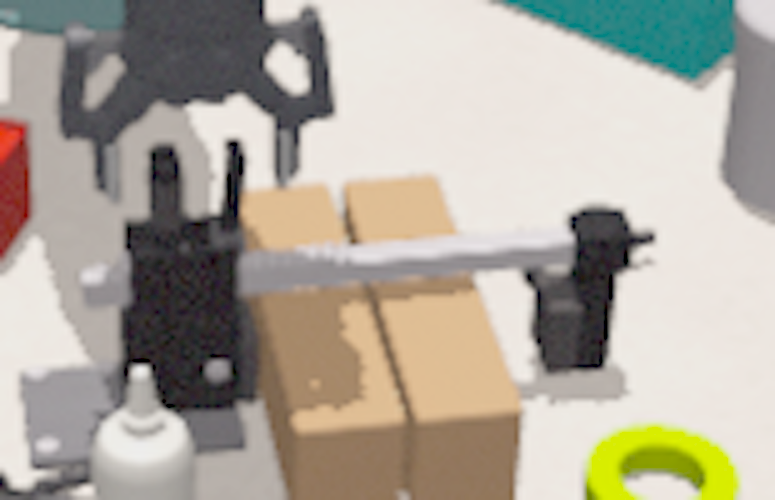

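View pics/d2_side.png

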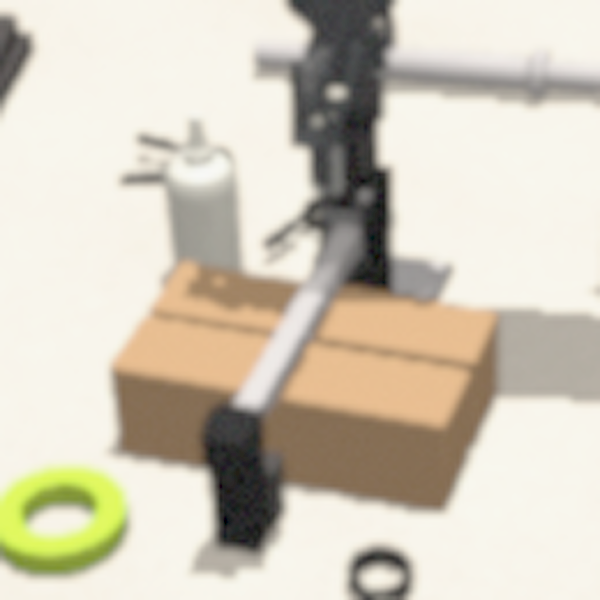

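View pics/w4.png

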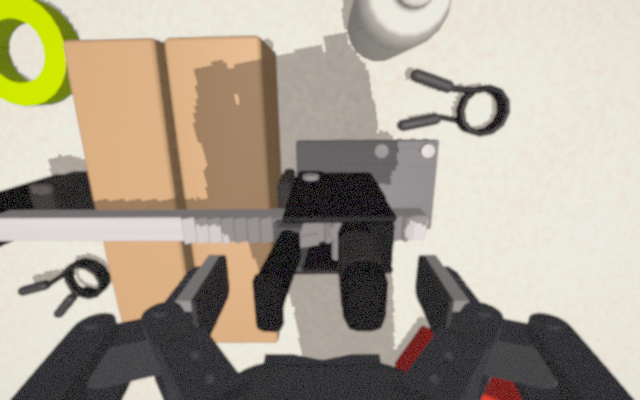

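The fingers now overlap the top 25 mm of the handle and paddle: tips near z ≈ 157, paddle at wrist (270,290) between the fingers. First test pull comes next.

Emit:
apply_moves(
  steps=[
    [[0,0.15,0],[0,0,0]],
    [[0,0.27,0],[0,0,0]],
    [[0,0.38,0],[0,0,0]],
    [[0,0.38,0],[0,0,0]],
  ],
)

```text
time_s: 4.82
ee_pos: [550.3, -111.8, 107.8]
ee_rot: [[0.001, -0.172, -0.985], [0.001, -0.985, 0.172], [-1.0, -0.001, -0.001]]
ft_force: [1.9, 5.6, 3.5]
gripper_width: 1.0
```

```bash
python3 look.py d3
```

```text
4.825 [ 550.3 -111.8  107.8] [1.86 5.58 3.48] 0.9999507194870187
c along -8.072874687059054 F along u 5.812855081387027
```

View pics/d3_scene.png

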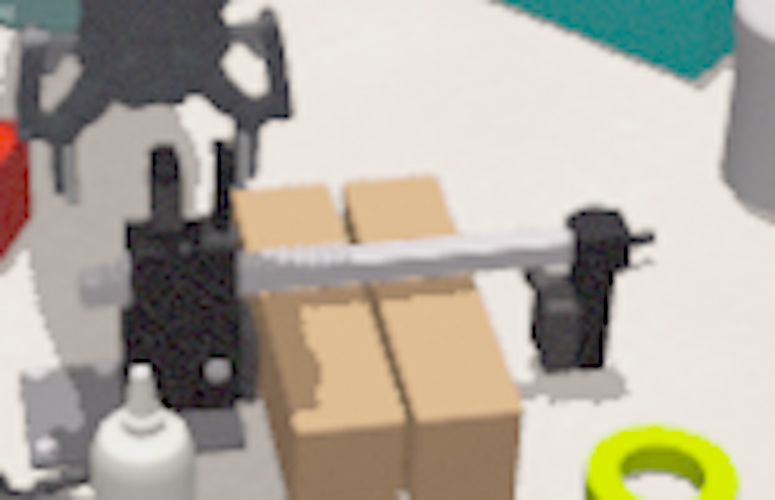

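The trigger is moving, with about 5.8 N on it. I'll pull on towards full stroke.

Emit:
apply_moves(
  steps=[
    [[0,0.06,0],[0,0,0]],
    [[0,0.12,0],[0,0,0]],
    [[0,0.12,0],[0,0,0]],
  ],
)

```text
time_s: 5.3
ee_pos: [549.3, -118.2, 108.0]
ee_rot: [[0.001, -0.171, -0.985], [0.001, -0.985, 0.171], [-1.0, -0.001, -0.001]]
ft_force: [0.7, 8.4, 6.0]
gripper_width: 0.999
```

Emit:
apply_moves(
  steps=[
    [[0,0.05,0],[0,0,0]],
    [[0,0.05,0],[0,0,0]],
  ],
)

```text
time_s: 5.55
ee_pos: [548.9, -120.6, 108.0]
ee_rot: [[0.002, -0.171, -0.985], [0.002, -0.985, 0.171], [-1.0, -0.002, -0.001]]
ft_force: [1.4, 10.2, 7.1]
gripper_width: 1.0
```

```bash
python3 look.py d4
```

```text
5.55 [ 548.9 -120.6  108. ] [ 1.38 10.23  7.09] 0.9997777607519753
c along -16.92950998810492 F along u 10.313370044566495
```

View pics/d4_scene.png

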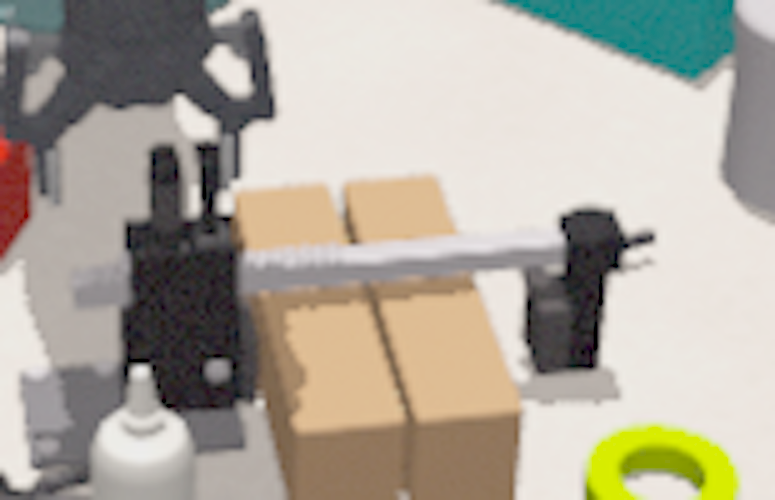

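Emit:
apply_moves(
  steps=[
    [[0,0.05,0],[0,0,0]],
    [[0,0.05,0],[0,0,0]],
  ],
)

```text
time_s: 5.9
ee_pos: [548.4, -123.4, 108.0]
ee_rot: [[0.002, -0.171, -0.985], [0.002, -0.985, 0.171], [-1.0, -0.002, -0.001]]
ft_force: [1.4, 11.9, 7.0]
gripper_width: 1.002
```

Emit:
apply_moves(
  steps=[
    [[0,0.03,0],[0,0,0]],
    [[0,0.03,0],[0,0,0]],
  ],
)

```text
time_s: 6.15
ee_pos: [548.2, -125.1, 108.0]
ee_rot: [[0.002, -0.171, -0.985], [0.002, -0.985, 0.171], [-1.0, -0.002, -0.001]]
ft_force: [3.1, 12.6, 6.0]
gripper_width: 1.004
```

```bash
python3 look.py d5
```

```text
6.15 [ 548.2 -125.1  108. ] [ 3.08 12.61  6.03] 1.0041186580001846
c along -21.51268181750327 F along u 12.951661013211325
```

Emit:
apply_moves(
  steps=[
    [[0,0.03,0],[0,0,0]],
    [[0,0.03,0],[0,0,0]],
  ],
)

```text
time_s: 6.5
ee_pos: [547.9, -126.7, 107.9]
ee_rot: [[0.002, -0.171, -0.985], [0.002, -0.985, 0.171], [-1.0, -0.002, -0.001]]
ft_force: [1.8, 12.2, 6.4]
gripper_width: 1.002
```

```bash
python3 look.py d6
```

```text
6.5 [ 547.9 -126.7  107.9] [ 1.79 12.24  6.38] 1.001612970704763
c along -23.141417920334646 F along u 12.36348642128994
```

View pics/d6_scene.png

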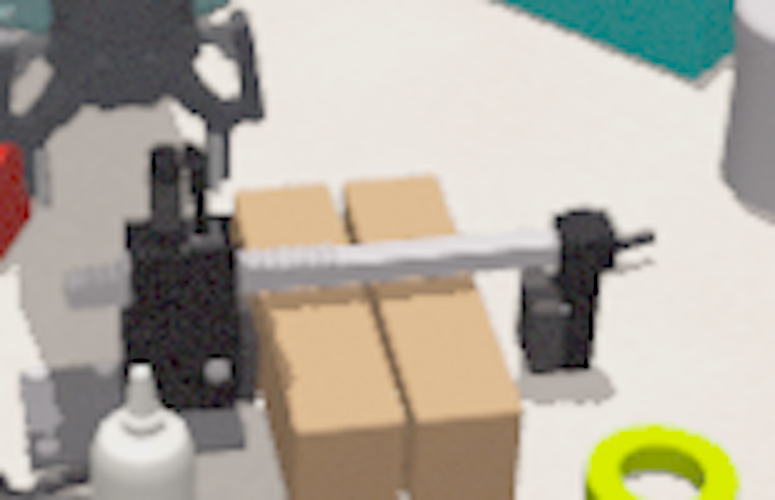

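Near full stroke at c = −23, with the paddle almost at the handle. Next is a return and a second pump.

Emit:
apply_moves(
  steps=[
    [[0,-0.18,0],[0,0,0]],
    [[0,-0.36,0],[0,0,0]],
    [[0,-0.54,0],[0,0,0]],
    [[0,-0.54,0],[0,0,0]],
    [[0,-0.36,0],[0,0,0]],
    [[0,-0.22,0],[0,0,0]],
    [[0,-0.1,0],[0,0,0]],
    [[0,0,0],[0,0,0]],
    [[0,0,0],[0,0,0]],
  ],
)

```text
time_s: 7.72
ee_pos: [547.5, -127.5, 107.7]
ee_rot: [[0.001, -0.172, -0.985], [0.002, -0.985, 0.172], [-1.0, -0.002, -0.001]]
ft_force: [1.6, 13.4, 6.0]
gripper_width: 0.999
```

```bash
python3 look.py p2
```

```text
7.725 [ 547.5 -127.5  107.7] [ 1.57 13.44  6.  ] 0.9994220933781719
c along -24.0601225008071 F along u 13.503749508999846
```

View pics/p2_scene.png

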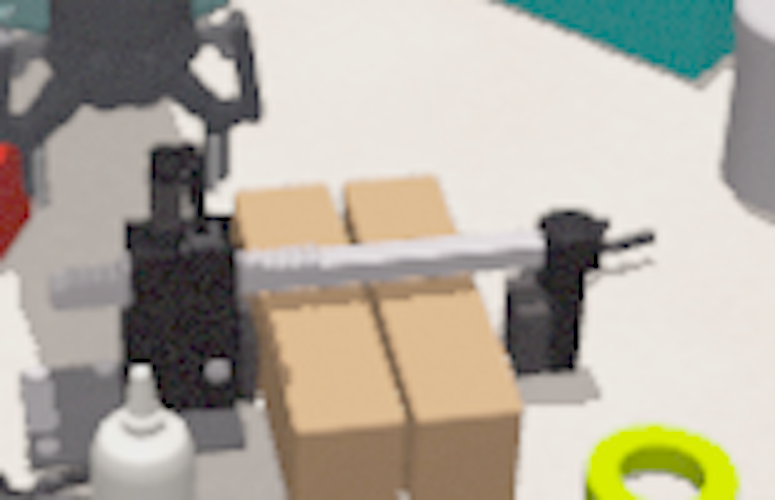

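Run:
```python
from station import env
from h import *
c=env.capture("scene");u=np.array([.1736,.9848,0])
P=np.array([542,-148.6,106]);J=np.array([590,120,106])
for X in (P,J):
  print([((proj(c,X-u*t)[0]-[265,160])*5).round(0).tolist() for t in (0,10,20,30,40,50,60,70)])
```

```text
[[85.0, 268.0], [67.0, 269.0], [49.0, 271.0], [31.0, 272.0], [13.0, 274.0], [-5.0, 275.0], [-23.0, 277.0], [-42.0, 278.0]]
[[563.0, 229.0], [546.0, 230.0], [529.0, 231.0], [511.0, 233.0], [494.0, 234.0], [477.0, 236.0], [460.0, 237.0], [443.0, 239.0]]
```

The jaw is about 17–18 mm in after two strokes. Pumps 3 and 4 next.

Emit:
apply_moves(
  steps=[
    [[0,-0.18,0],[0,0,0]],
    [[0,-0.36,0],[0,0,0]],
    [[0,-0.54,0],[0,0,0]],
    [[0,-0.54,0],[0,0,0]],
    [[0,-0.36,0],[0,0,0]],
    [[0,-0.22,0],[0,0,0]],
    [[0,-0.1,0],[0,0,0]],
    [[0,0,0],[0,0,0]],
    [[0,0,0],[0,0,0]],
  ],
)

```text
time_s: 9.0
ee_pos: [547.5, -127.6, 107.7]
ee_rot: [[0.001, -0.172, -0.985], [0.002, -0.985, 0.172], [-1.0, -0.002, -0.001]]
ft_force: [1.8, 13.6, 6.3]
gripper_width: 0.998
```

Emit:
apply_moves(
  steps=[
    [[0,-0.18,0],[0,0,0]],
    [[0,-0.36,0],[0,0,0]],
    [[0,-0.54,0],[0,0,0]],
    [[0,-0.54,0],[0,0,0]],
    [[0,-0.36,0],[0,0,0]],
    [[0,-0.22,0],[0,0,0]],
    [[0,-0.1,0],[0,0,0]],
    [[0,0,0],[0,0,0]],
    [[0,0,0],[0,0,0]],
  ],
)

```text
time_s: 10.12
ee_pos: [547.5, -127.5, 107.7]
ee_rot: [[0.001, -0.171, -0.985], [0.002, -0.985, 0.171], [-1.0, -0.002, -0.001]]
ft_force: [2.0, 13.4, 6.2]
gripper_width: 1.0
```

```bash
python3 look.py p4
```

```text
10.125 [ 547.5 -127.5  107.7] [ 2.03 13.4   6.21] 1.0000398031063915
c along -24.04033720769086 F along u 13.552035158528694
```

View pics/p4_scene.png

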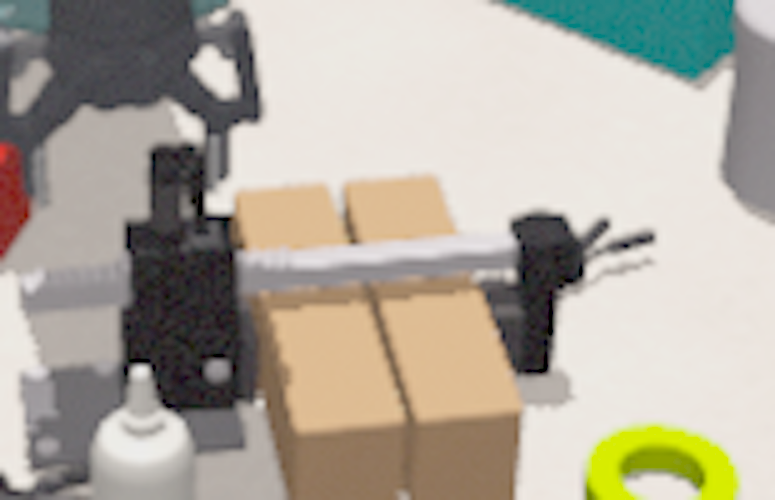

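View pics/p4_side.png

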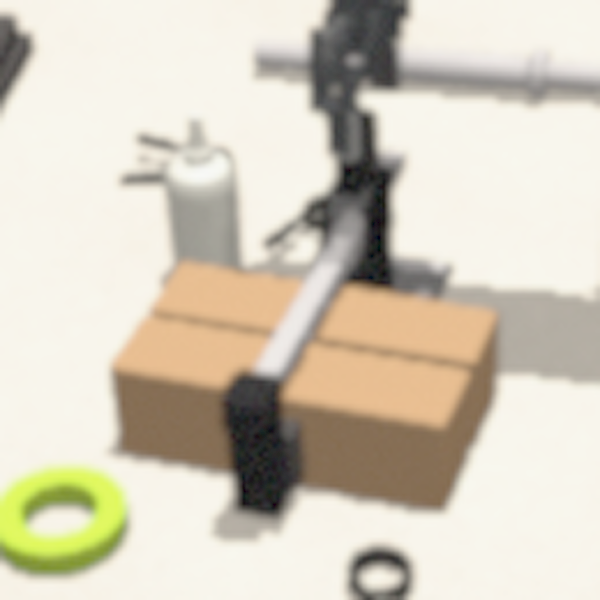

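About 35 mm in. Pumps 5 and 6 will stay short of 62 mm.

Emit:
apply_moves(
  steps=[
    [[0,-0.18,0],[0,0,0]],
    [[0,-0.36,0],[0,0,0]],
    [[0,-0.54,0],[0,0,0]],
    [[0,-0.54,0],[0,0,0]],
    [[0,-0.36,0],[0,0,0]],
    [[0,-0.22,0],[0,0,0]],
    [[0,-0.1,0],[0,0,0]],
    [[0,0,0],[0,0,0]],
    [[0,0,0],[0,0,0]],
  ],
)

```text
time_s: 11.35
ee_pos: [547.5, -127.5, 107.7]
ee_rot: [[0.001, -0.172, -0.985], [0.002, -0.985, 0.172], [-1.0, -0.002, -0.001]]
ft_force: [1.3, 13.2, 6.3]
gripper_width: 0.999
```

```bash
python3 look.py p5
```

```text
11.35 [ 547.5 -127.5  107.7] [ 1.25 13.16  6.29] 0.998881545833448
c along -24.032920465540393 F along u 13.17763159832873
```

View pics/p5_scene.png

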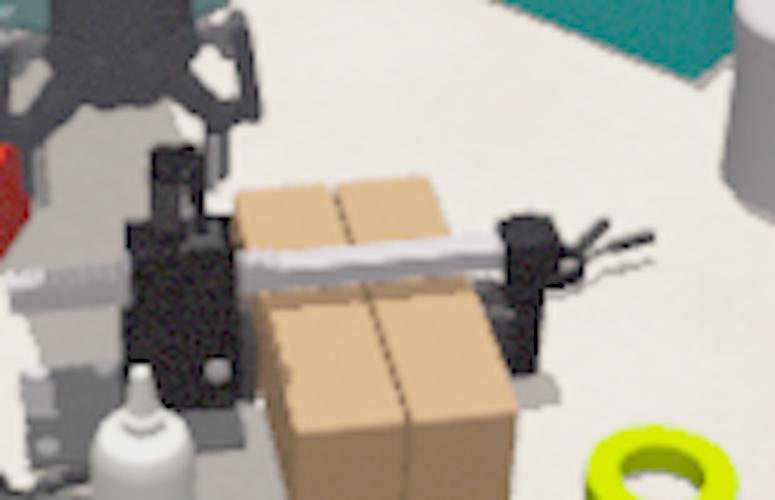

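View pics/p5_side.png

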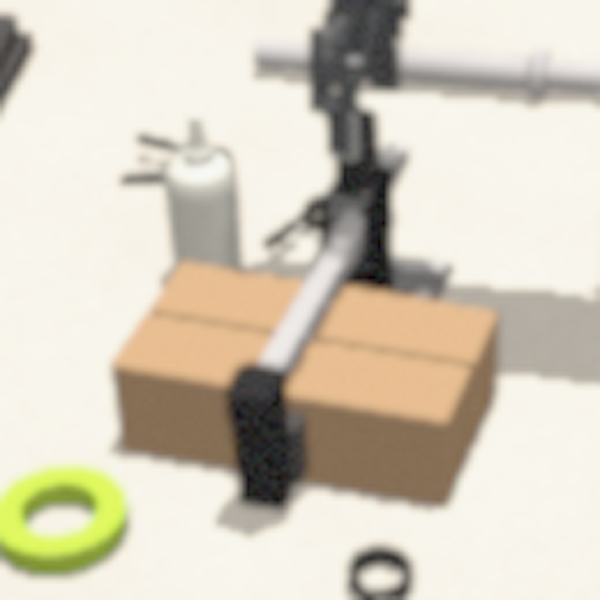

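The front half has already been pushed, and the seam at scene (370,300) is clearly narrower. So the jaw started partly in, and my slide estimate was low. From here I squeeze in small steps and watch the force: about 13 N is the unloaded full stroke, and I aim for about 22 N.

Emit:
apply_moves(
  steps=[
    [[0,-0.18,0],[0,0,0]],
    [[0,-0.36,0],[0,0,0]],
    [[0,-0.54,0],[0,0,0]],
    [[0,-0.54,0],[0,0,0]],
    [[0,-0.4,0],[0,0,0]],
    [[0,-0.3,0],[0,0,0]],
    [[0,-0.25,0],[0,0,0]],
    [[0,-0.25,0],[0,0,0]],
  ],
)

```text
time_s: 12.45
ee_pos: [549.8, -113.5, 107.7]
ee_rot: [[0.001, -0.172, -0.985], [0.001, -0.985, 0.172], [-1.0, -0.001, -0.001]]
ft_force: [0.8, 8.5, 5.2]
gripper_width: 1.0
```

Emit:
apply_moves(
  steps=[
    [[0,0.04,0],[0,0,0]],
    [[0,0.08,0],[0,0,0]],
    [[0,0.08,0],[0,0,0]],
  ],
)

```text
time_s: 12.82
ee_pos: [549.1, -117.9, 107.8]
ee_rot: [[0.001, -0.172, -0.985], [0.001, -0.985, 0.172], [-1.0, -0.001, -0.001]]
ft_force: [-0.0, 8.7, 6.6]
gripper_width: 0.995
```

Emit:
apply_moves(
  steps=[
    [[0,0.04,0],[0,0,0]],
    [[0,0.06,0],[0,0,0]],
    [[0,0.06,0],[0,0,0]],
  ],
)

```text
time_s: 13.2
ee_pos: [548.7, -120.6, 107.8]
ee_rot: [[0.001, -0.171, -0.985], [0.002, -0.985, 0.171], [-1.0, -0.002, -0.001]]
ft_force: [0.2, 13.2, 7.9]
gripper_width: 1.005
```

```bash
python3 look.py p6
```

```text
13.2 [ 548.7 -120.6  107.8] [ 0.24 13.18  7.87] 1.0045800335433928
c along -17.00373656012738 F along u 13.017808965303688
```

View pics/p6_scene.png

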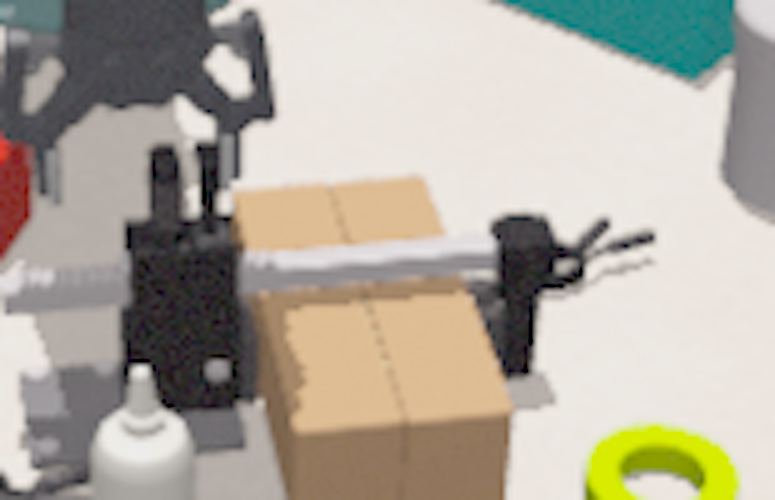

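Emit:
apply_moves(
  steps=[
    [[0,0.03,0],[0,0,0]],
    [[0,0.03,0],[0,0,0]],
  ],
)

```text
time_s: 13.55
ee_pos: [548.5, -122.3, 107.9]
ee_rot: [[0.001, -0.171, -0.985], [0.002, -0.985, 0.171], [-1.0, -0.002, -0.001]]
ft_force: [0.8, 13.5, 7.6]
gripper_width: 0.999
```

Emit:
apply_moves(
  steps=[
    [[0,0.03,0],[0,0,0]],
    [[0,0.03,0],[0,0,0]],
  ],
)

```text
time_s: 13.8
ee_pos: [548.1, -124.3, 107.8]
ee_rot: [[0.001, -0.171, -0.985], [0.002, -0.985, 0.171], [-1.0, -0.002, -0.001]]
ft_force: [1.0, 12.3, 7.5]
gripper_width: 1.005
```

Emit:
apply_moves(
  steps=[
    [[0,0.02,0],[0,0,0]],
    [[0,0.02,0],[0,0,0]],
  ],
)

```text
time_s: 14.05
ee_pos: [548.0, -125.1, 107.8]
ee_rot: [[0.001, -0.171, -0.985], [0.002, -0.985, 0.171], [-1.0, -0.002, -0.001]]
ft_force: [1.6, 14.0, 7.5]
gripper_width: 1.004
```

Emit:
apply_moves(
  steps=[
    [[0,0.02,0],[0,0,0]],
    [[0,0.02,0],[0,0,0]],
  ],
)

```text
time_s: 14.3
ee_pos: [547.8, -126.2, 107.8]
ee_rot: [[0.001, -0.171, -0.985], [0.002, -0.985, 0.171], [-1.0, -0.003, -0.001]]
ft_force: [2.0, 15.8, 7.3]
gripper_width: 1.0
```

```bash
python3 look.py p7
```

```text
14.3 [ 547.8 -126.2  107.8] [ 2.04 15.84  7.32] 1.0003825736738465
c along -22.66356593213031 F along u 15.949139595079151
```

View pics/p7_scene.png

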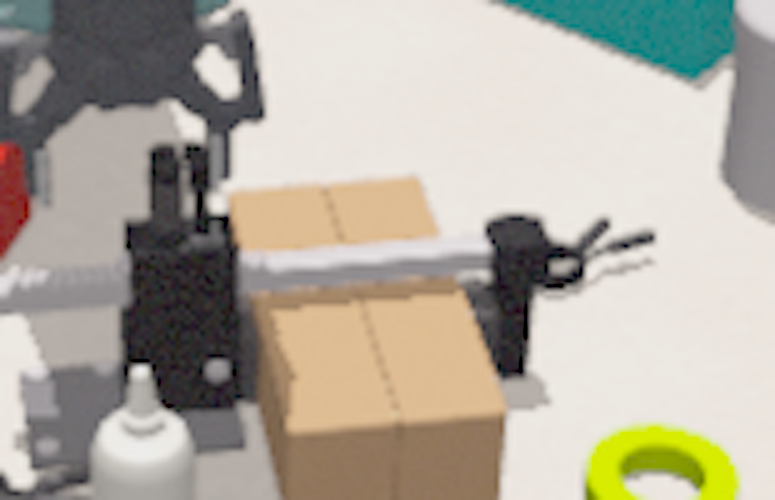

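View pics/p7_side.png

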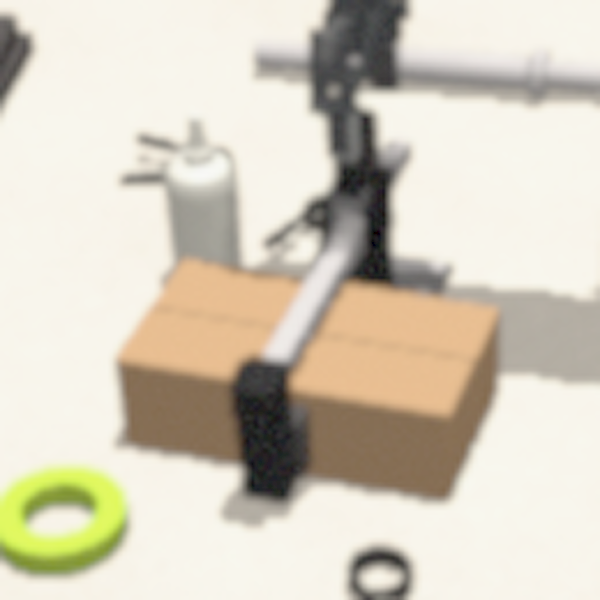

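Seam shut, and the whole block has slid towards the head. I'll finish this stroke, watching the force.

Emit:
apply_moves(
  steps=[
    [[0,0.02,0],[0,0,0]],
    [[0,0.02,0],[0,0,0]],
    [[0,0.02,0],[0,0,0]],
  ],
)

```text
time_s: 14.78
ee_pos: [547.7, -127.1, 107.8]
ee_rot: [[0.002, -0.171, -0.985], [0.003, -0.985, 0.171], [-1.0, -0.003, -0.001]]
ft_force: [1.8, 16.7, 5.9]
gripper_width: 1.002
```

```bash
python3 look.py p8
python3 - <<'E'
from station import env
from h import *
c=env.capture("wrist");cv2.imwrite("pics/w8.png",np.clip(255*(c["img"]/255.)**.5,0,255).astype('uint8'))
E
```

```text
14.775 [ 547.7 -127.1  107.8] [ 1.8  16.72  5.9 ] 1.0017477753690187
c along -23.56959664317425 F along u 16.781267376045776
```

View pics/w8.png

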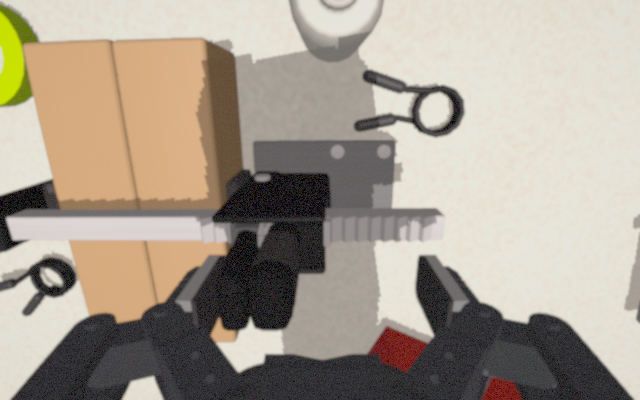

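View pics/p8_scene.png

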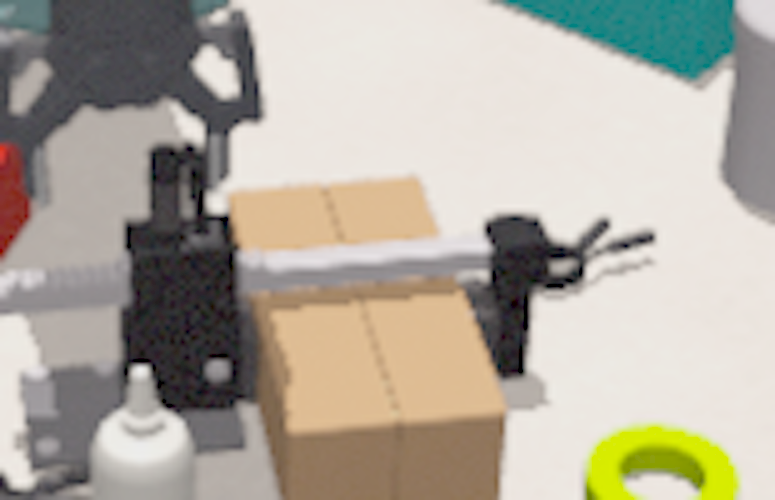

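The block did not move in the last step, while the trigger force rose to 16.8 N against 12.4 N unloaded. The block is touching the head and the trigger is near the end of its stroke. I'll take one more tooth, then squeeze easily in steps to about 22 N.

Emit:
apply_moves(
  steps=[
    [[0,-0.18,0],[0,0,0]],
    [[0,-0.36,0],[0,0,0]],
    [[0,-0.56,0],[0,0,0]],
    [[0,-0.56,0],[0,0,0]],
    [[0,-0.5,0],[0,0,0]],
    [[0,-0.42,0],[0,0,0]],
    [[0,-0.36,0],[0,0,0]],
    [[0,-0.36,0],[0,0,0]],
  ],
)

```text
time_s: 15.92
ee_pos: [550.6, -108.1, 107.4]
ee_rot: [[0.0, -0.172, -0.985], [0.0, -0.985, 0.172], [-1.0, -0.0, -0.0]]
ft_force: [0.2, 2.5, 1.5]
gripper_width: 1.002
```

Emit:
apply_moves(
  steps=[
    [[0,0.04,0],[0,0,0]],
    [[0,0.06,0],[0,0,0]],
    [[0,0.06,0],[0,0,0]],
  ],
)

```text
time_s: 16.3
ee_pos: [550.4, -110.4, 107.5]
ee_rot: [[0.001, -0.171, -0.985], [0.001, -0.985, 0.171], [-1.0, -0.001, -0.001]]
ft_force: [1.2, 8.8, 5.4]
gripper_width: 1.0
```

Emit:
apply_moves(
  steps=[
    [[0,0.03,0],[0,0,0]],
    [[0,0.03,0],[0,0,0]],
  ],
)

```text
time_s: 16.55
ee_pos: [550.1, -111.8, 107.6]
ee_rot: [[0.001, -0.171, -0.985], [0.001, -0.985, 0.171], [-1.0, -0.001, -0.001]]
ft_force: [0.5, 9.6, 6.2]
gripper_width: 0.996
```

Emit:
apply_moves(
  steps=[
    [[0,0.03,0],[0,0,0]],
    [[0,0.03,0],[0,0,0]],
  ],
)

```text
time_s: 16.8
ee_pos: [549.9, -113.2, 107.8]
ee_rot: [[0.001, -0.17, -0.985], [0.002, -0.985, 0.17], [-1.0, -0.002, -0.001]]
ft_force: [0.5, 12.4, 8.8]
gripper_width: 1.003
```

Emit:
apply_moves(
  steps=[
    [[0,0.03,0],[0,0,0]],
    [[0,0.03,0],[0,0,0]],
  ],
)

```text
time_s: 17.05
ee_pos: [549.7, -114.6, 107.8]
ee_rot: [[0.001, -0.17, -0.985], [0.002, -0.985, 0.17], [-1.0, -0.002, -0.001]]
ft_force: [1.0, 13.7, 8.5]
gripper_width: 1.005
```

Emit:
apply_moves(
  steps=[
    [[0,0.02,0],[0,0,0]],
    [[0,0.02,0],[0,0,0]],
  ],
)

```text
time_s: 17.3
ee_pos: [549.6, -115.5, 107.9]
ee_rot: [[0.001, -0.17, -0.985], [0.002, -0.985, 0.17], [-1.0, -0.002, -0.001]]
ft_force: [0.7, 15.8, 10.6]
gripper_width: 1.0
```

Force is rising steadily and early in the stroke, so the block is gripped. I'll keep going gently.

Emit:
apply_moves(
  steps=[
    [[0,0.03,0],[0,0,0]],
    [[0,0.03,0],[0,0,0]],
  ],
)

```text
time_s: 17.55
ee_pos: [549.4, -116.9, 108.0]
ee_rot: [[0.001, -0.17, -0.986], [0.002, -0.986, 0.17], [-1.0, -0.003, -0.001]]
ft_force: [0.5, 17.8, 11.4]
gripper_width: 1.004
```

Emit:
apply_moves(
  steps=[
    [[0,0.03,0],[0,0,0]],
    [[0,0.03,0],[0,0,0]],
  ],
)

```text
time_s: 17.8
ee_pos: [549.2, -118.4, 108.0]
ee_rot: [[0.002, -0.169, -0.986], [0.003, -0.986, 0.169], [-1.0, -0.003, -0.001]]
ft_force: [-0.3, 19.2, 11.3]
gripper_width: 0.997
```

Emit:
apply_moves(
  steps=[
    [[0,0.02,0],[0,0,0]],
    [[0,0.02,0],[0,0,0]],
  ],
)

```text
time_s: 18.05
ee_pos: [549.1, -119.1, 108.0]
ee_rot: [[0.002, -0.169, -0.986], [0.003, -0.986, 0.169], [-1.0, -0.004, -0.001]]
ft_force: [-0.6, 20.5, 12.3]
gripper_width: 0.998
```

Emit:
apply_moves(
  steps=[
    [[0,0.02,0],[0,0,0]],
    [[0,0.02,0],[0,0,0]],
    [[0,0.02,0],[0,0,0]],
    [[0,0.02,0],[0,0,0]],
  ],
)

```text
time_s: 18.55
ee_pos: [549.0, -119.7, 108.1]
ee_rot: [[0.002, -0.168, -0.986], [0.004, -0.986, 0.168], [-1.0, -0.004, -0.001]]
ft_force: [1.3, 23.8, 11.7]
gripper_width: 0.996
```

```bash
python3 look.py f1
python3 - <<'E'
from station import env
from h import *
c=env.capture("wrist");cv2.imwrite("pics/wf.png",np.clip(255*(c["img"]/255.)**.5,0,255).astype('uint8'))
E
```

```text
18.55 [ 549.  -119.7  108.1] [ 1.32 23.82 11.7 ] 0.9963094138698531
c along -16.09284303161943 F along u 23.688254227174973
```

View pics/wf.png

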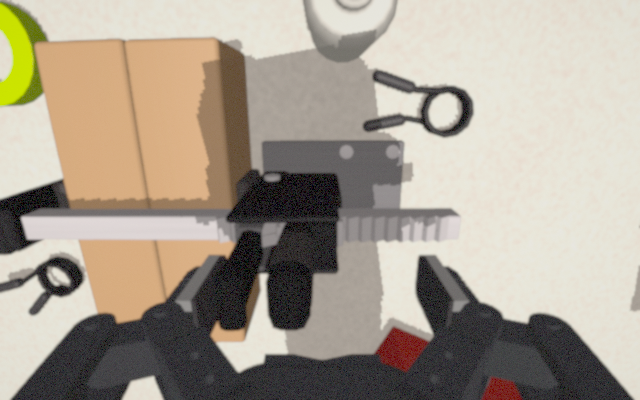

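View pics/f1_scene.png

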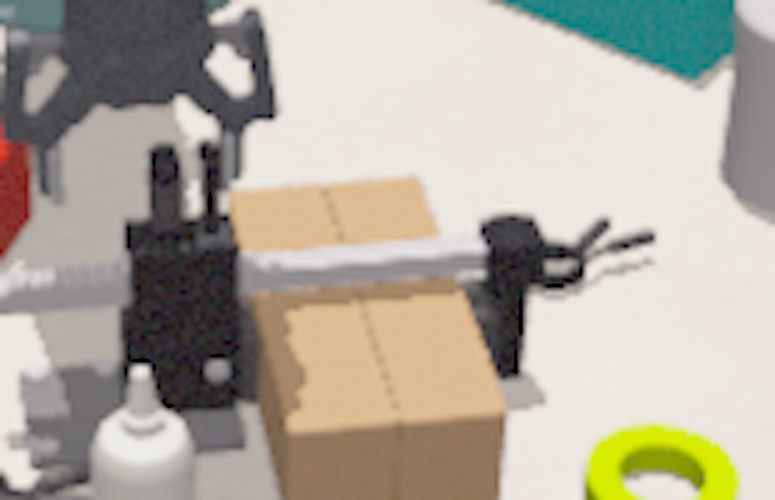

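View pics/f1_side.png

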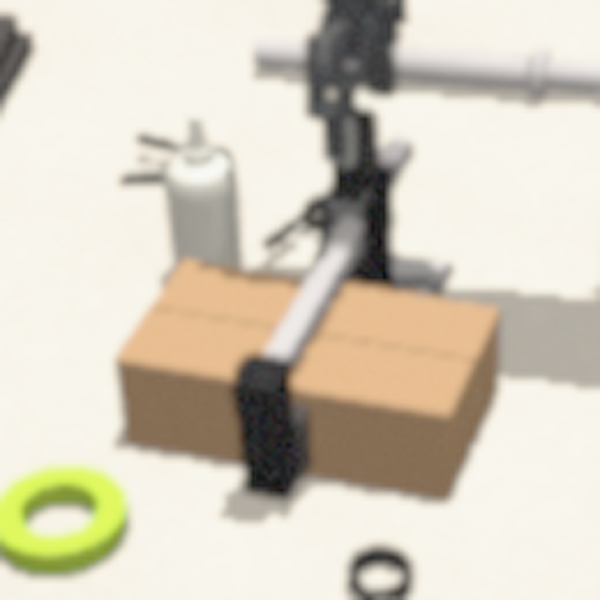

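The seam is closed and straight at scene (380,360), the block has not moved since the previous stroke, and the jaw is a few mm further in, so the pad is compressed. Trigger force is steady at about 24 N. Handing in.

Run:
```python
from station import env
print(env.job_done()); s=env.read_state();print(s["time_s"],s["ft_force"],s["ee_pos"])
```

```text
the job is handed in; nothing more can be done
None
the job is handed in; nothing more can be done
```

I pumped the trigger with the front finger by pulling the arm with the gripper fully open: six full strokes, then one partial one. I handed in with the trigger still held squeezed, at about 18.6 s on the clock; no verdict was reported.

**Last checks**
- **Trigger force:** about 24 N along the bar, against roughly 10 N unloaded at the same trigger position. By the figures you gave, that should put somewhere around 15–30 N on the cork; the cork force itself was never measured.
- **Block:** the pictures show the seam shut and the two halves parallel. The block did not move during the last squeeze while the jaw came in a few mm more, so it is held against the head jaw.
- **Other things on the cabinet:** they look to be where they were. I did not measure this.

**What disagreed**
- **Fingertips:** the cameras showed the open fingertips about 38 mm higher than the reported tool position implies. I set the finger height from the pictures instead.
- **Jaw travel:** I estimated about 43 mm when the front half was first pushed, which is too low for that point. I judged the final squeeze by force and pictures rather than by jaw position.
- **Side force:** the wrist also read about 12 N upward at the end, probably friction on the tilting trigger.

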